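# Eject a colour-sample plate and present it label end up

### The job

Push the sprung plunger of the plate dispenser fully home so that the brass sample plate in its channel is ejected. Then pick that plate up, find its frosted label end by the small notch in one corner, and hold it a hand's width above the middle of the white viewing pad, face up and sloping at about 40 degrees with the notched label end uppermost. Finish while still holding it there, steady; leave the other plate on its side shelf and the bench things alone.

Things in the scene. Friction and masses are not known exactly. Their poses are not given: they have to be found in the camera images.
- dispenser: grey metal plate dispenser fixed on the bench; origin on the bench under the channel, y = direction in which plates come out, z up. Channel y = -75 to 42 mm, 39 mm between 6 mm walls, wall and lip tops at z = 41 mm; lips hold the plate down only at y below 5 mm. A foot 8 mm high covers x -25 to 85, y -100 to 50 mm.
- channel_spot (a point): where the channel's plate starts: dispenser x = 0, y = 0, z = 30 mm (the deck on which plates lie). The plate lies with its length along the dispenser's y, either end foremost, underside at z = 30 mm.
- exit_spot (a point): where the middle of the plate's underside comes to lie after a full stroke: dispenser x = 0, y = 60, z = 30 mm. Here a 16 mm wide rib, open on both sides, carries it, with its edges overhanging by 10 mm; it is free of the lips. Grip it across its 36 mm width at y = 60 to 75 mm (walls end at y = 42 mm) and lift straight up. A 6 mm high stop ends the rib at y = 112 mm.
- plunger (a joint): travel of the sprung plunger along the dispenser's +y axis: 0 at rest, 0.060 m fully home; the spring pushes back with 3 N at rest and 6.6 N fully home, and returns it when let go. The plate stays out.
- plunger_push (a point): middle of the rear (-y) face of the plunger's upright black paddle, 42 mm wide, 42 mm high (z = 44 to 86 mm above the bench) and 6 mm thick, standing above the channel; push it here towards the dispenser's +y. At rest it is at x = 0, y = -49, z = 65 mm of the dispenser and it moves with the plunger.
- shelf_spot (a point): centre of the dispenser's side shelf (46 x 104 mm, 3 mm rim), on its top, at dispenser x = 62, y = -25, z = 30 mm; the other plate lies here and must stay
- plate_a: one of two identical flat brass plates, 80 x 36 x 5 mm, about 0.11 kg; one starts in the dispenser's channel, the other on its side shelf (which is which varies). Origin: centre of the underside; x along the length towards the label end (last 28 mm faintly frosted), z out of the upper face. The label end has a 12 x 12 mm notch cut out of its +x, +y corner.
- plate_b: one of two identical flat brass plates, 80 x 36 x 5 mm, about 0.11 kg; one starts in the dispenser's channel, the other on its side shelf (which is which varies). Origin: centre of the underside; x along the length towards the label end (last 28 mm faintly frosted), z out of the upper face. The label end has a 12 x 12 mm notch cut out of its +x, +y corner.
- plate_a_label (a point): point in the middle of the frosted label area on the upper face of plate_a, 26 mm from the plate's middle towards its label end
- plate_b_label (a point): point in the middle of the frosted label area on the upper face of plate_b, 26 mm from the plate's middle towards its label end
- pad: flat white viewing pad, 140 x 140 x 4 mm, fixed on the bench; origin: centre of its underside
- jar: bystander: small closed enamel jar, 50 mm diameter, 60 mm high; origin: centre of its underside
- tips_box: bystander: small closed box of dispensing tips, 74 x 94 x 40 mm; origin: centre of its underside
- brush: bystander: brush lying along its x axis, about 0.2 m long; origin: under its middle
Things that resemble listed ones, but are neither listed nor needed, are in the scene too. Leave any purple or red look-alike of the plate_b alone.

How it is judged:
By the outcome, as a careful person would: the job done as asked, in the order asked, and still so for the second after the job is handed in, while the arm keeps its last pose, push and grip.
It also fails if it takes over 42 s, if anything falls off the work surface, if the arm or the gripper's body presses on something with over 40 N, if the wrist force passes 120 N, or if a joint passes its speed limit or range.

### The arm

A 6-joint arm with a two-finger parallel gripper is mounted at the origin on the work surface. World frame = base frame: x ahead of the robot, y to its left, z up, the work surface at z = 0. Lengths are in m, angles in rad, forces in N, time in s.
With the tool pointing down it reaches from about 0.3 to 0.875 m from the base axis. Payload 6.4 kg.
Tool frame: the origin (TCP) lies midway between the tips of the shut fingers; the grasp point (between the pads) lies 19 mm behind it; z points along the fingers, y is the line along which they close (so a half turn about z gives the same grasp; the last joint's range is limited). The gripper opens to 85 mm and grips with 20 to 120 N. Pads are 22 mm wide; open, the fingers measure 114 mm over their backs; the gripper's body (76 mm by 85 mm) begins 54 mm behind the grasp point. The pads swing forward as they close: fully open they stand 13 mm farther back than shut.
Start: joints at [1.143, 0.181, 1.607, -0, 1.354, -0.206], TCP at [0.126, 0.561, 0.231] pointing down, gripper open.
Joint ranges: [-2.99, 2.99], [-0.89, 2.07], [0.3, 2.58], [-1.14, 4.28], [0, 2.63], [-3.12, 3.12]. Speed limits (rad/s): [2.57, 2.57, 3.01, 3.14, 3.14, 3.14].

### API

Orientations are given as a unit quaternion [x, y, z, w].
In Python, from cell import r gives the robot as it stands.
- The arm moves only by the shell command python3 -m creep 'ROWS'. ROWS is JSON, a list of rows, each a list of 7 numbers: the finger opening in m, from 0 to 0.0854, then the shift along the tool's x, y, z in m, then the turn, a rotation vector about the tool's x, y, z in degrees. A call has 1 to 5 rows; each row shifts and turns the commanded pose from where the row before left it, along the tool's axes as they then stand; what a row does not reach is not made up. A row lasts 1/10 s, in which the tool goes at most 50 mm and 8.59 degrees, less where a joint would pass 70% of its speed; a pose out of reach is approached as far as the arm can. A call is refused whole if a number of a shift passes 0.05 or a number of a turn 8.59, either way. A call with a gripper value outside its range is refused whole. The fingers move at their own pace and stop on an object; the grip force is fixed at half the most. Time passes only in rows, so rows that do not move let the fingers close. It gives the time, the measured TCP pose, the force, the opening and the grip force at its end, in the units of the state.
- r.state(): the state, without advancing time (a new reading comes with each control period).
- r.read_camera(name): name is "side" or "top"; returns the picture (420x560x3 uint8, red, green, blue); there is no depth.
- r.camera_params(name): a dict with "mtx" (3x3 intrinsics, pixels), "cam_to_world" (4x4, takes a point from camera to world coordinates). Camera axes: x right, y down, z forward; pixel columns grow to the right and rows downward; lengths in m; the calibration is good to about 2 mm. A picture is of the moment at which its call begins. camera_params takes no time and is no camera call.
- r.hand_in(): hands the job in; it is judged then, once.
The state is a dict: "time_s": time; "joints": joint angles; "joint_vel": joint speeds; "effort": joint torques, N m; "eef_pos": TCP position; "ee_rot": TCP orientation; "force": force on the tool from outside, world axes, zero at the start; "ft_torque": the same for the moment, N m; "finger_gap": finger opening in m; "finger_force": force on a finger pad.
Only numpy, scipy, OpenCV 4.12 (cv2) and the standard library are available. Lean on these libraries where they do the work, as an engineer would, in place of code of your own. Each camera call takes 0.05 s, during which the arm holds its last target. There are 200 camera calls.

## Working session

There is one attempt and no reset: what is moved stays moved. The work goes in short steps, Python scripts to look and compute and a shell command to move; the robot and the scene stay as the last step left them, time stands still between calls to the robot, and variables do not carry over. Pictures are saved under pics/ and viewed, at most 10 in all, crops included, and the job is handed in when it is done.

```bash
mkdir -p pics; ls; python3 - <<'E'
from cell import r
import cv2,numpy as np
for n in("top","side"):
    im=r.read_camera(n); cv2.imwrite(f"pics/{n}0.png",im[:,:,::-1]); p=r.camera_params(n); print(n,np.round(p["mtx"],1).tolist(),np.round(p["cam_to_world"],3).tolist())
s=r.state(); print(s)
E
```

```text
pics
top [[523.3, 0.0, 282.5], [0.0, 523.3, 209.5], [0.0, 0.0, 1.0]] [[0.021, -0.983, 0.181, 0.332], [-1.0, -0.024, -0.013, 0.063], [0.017, -0.18, -0.983, 1.523], [0.0, 0.0, 0.0, 1.0]]
side [[384.3, 0.0, 279.0], [0.0, 384.3, 212.0], [0.0, 0.0, 1.0]] [[0.823, -0.3, 0.482, 0.152], [-0.568, -0.443, 0.694, -0.611], [0.006, -0.845, -0.535, 0.602], [0.0, 0.0, 0.0, 1.0]]
{'time_s': 0.1, 'joints': array([ 1.14266410e+00,  1.81485617e-01,  1.60788816e+00,  1.07222694e-05,
        1.35382255e+00, -2.06289396e-01]), 'joint_vel': array([-0.00055707, -0.00025006, -0.00346091, -0.0015327 , -0.00017925,
        0.00133412]), 'effort': array([-6.47085271e-04, -4.45873618e+01, -3.52240670e+01, -3.37687943e-04,
        4.10866269e-03, -8.33280581e-06]), 'eef_pos': array([0.12627995, 0.56045548, 0.23047324]), 'ee_rot': array([ 1.10695216e-01,  9.93854077e-01, -7.60201227e-04, -2.55080975e-04]), 'force': array([0.19131792, 0.13755602, 0.05799907]), 'ft_torque': array([ 0.04294345, -0.05568847,  0.02967258]), 'finger_force': 0.0, 'finger_gap': 0.08525782123554303}
```

View pics/top0.png

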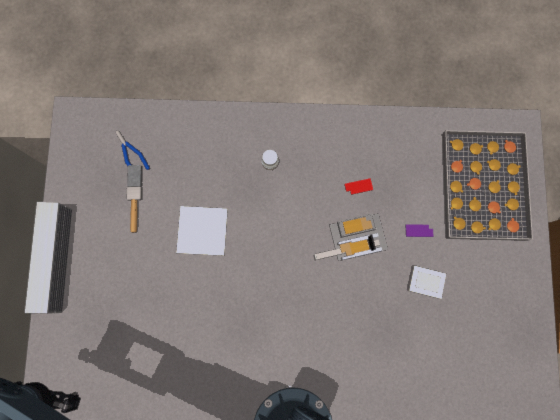

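View pics/side0.png

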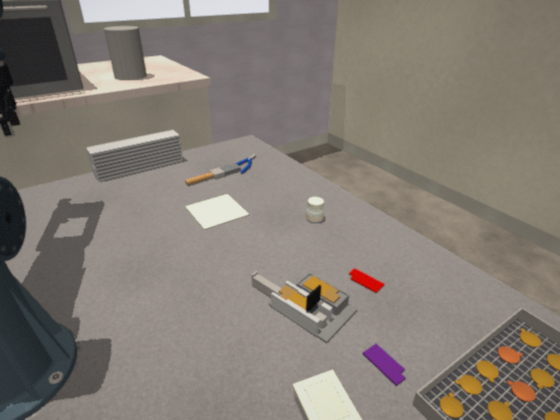

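The top view shows the dispenser at about (357,240), with the black paddle at (372,242) and the rib running left to (316,257). The pad is at (202,231). Plate candidates are brass in the channel (355,246), brass on the shelf (357,226), a red look-alike (359,186) and a purple one (419,230). The channel plate (355,246) is the one to use. I'll check it in a close crop.

```bash
cat > h.py <<'E'
import numpy as np,cv2
from cell import r
def ray(n,px,z):
    p=r.camera_params(n);K=p["mtx"];T=p["cam_to_world"]
    px=np.atleast_2d(np.asarray(px,float)); d=np.c_[px,np.ones(len(px))]@np.linalg.inv(K).T@T[:3,:3].T
    o=T[:3,3]; return o+d*((z-o[2])/d[:,2])[:,None]
def proj(n,P):
    p=r.camera_params(n);T=np.linalg.inv(p["cam_to_world"]);q=np.atleast_2d(P)@T[:3,:3].T+T[:3,3];q=q@p["mtx"].T
    return q[:,:2]/q[:,2:]
E
python3 - <<'E'
from h import *
t=cv2.imread("pics/top0.png");s=cv2.imread("pics/side0.png")
a=cv2.resize(t[205:270,305:395],(720,520),interpolation=cv2.INTER_CUBIC)
b=cv2.resize(s[260:345,240:365],(750,510),interpolation=cv2.INTER_CUBIC)
cv2.imwrite("pics/ct.png",a);cv2.imwrite("pics/cs.png",b)
hsv=cv2.cvtColor(t,cv2.COLOR_BGR2HSV)
m=cv2.inRange(hsv,(8,120,100),(25,255,255));m[:,:320]=0;m[:,400:]=0
cs,_=cv2.findContours(m,0,2)
for c in cs:
    if cv2.contourArea(c)>20:
        q=cv2.minAreaRect(c);print("brass",q,ray("top",q[0],.035).round(4))
        B=ray("top",cv2.boxPoints(q),.035);print(B.round(4)[:,:2].tolist())
m=cv2.inRange(t,(200,195,190),(255,255,255));m[:,:150]=0;m[:,240:]=0
c=max(cv2.findContours(m,0,2)[0],key=cv2.contourArea);q=cv2.minAreaRect(c);print("pad",q,ray("top",q[0],.004),ray("top",cv2.boxPoints(q),.004)[:,:2].tolist())
E
```

```text
brass ((354.7676696777344, 246.62867736816406), (11.401571273803711, 26.79691505432129), 75.0685806274414) [[ 0.5026 -0.166   0.035 ]]
[[0.5075, -0.1247], [0.5291, -0.1991], [0.4976, -0.2073], [0.4762, -0.1331]]
brass ((356.79412841796875, 224.82351684570312), (12.14810562133789, 26.573984146118164), 77.47119140625) [[ 0.5658 -0.1721  0.035 ]]
[[0.5737, -0.1309], [0.5924, -0.206], [0.5579, -0.2133], [0.5394, -0.1384]]
pad ((201.30661010742188, 230.32736206054688), (46.310768127441406, 45.150299072265625), 3.094058036804199) [[0.54370731 0.27848311 0.004     ]] [[0.47983373297536763, 0.34579534435715215], [0.6128492978257136, 0.3462375983181099], [0.6086362510466443, 0.21005869113426628], [0.47559844381556576, 0.2117410204483643]]
```

View pics/ct.png

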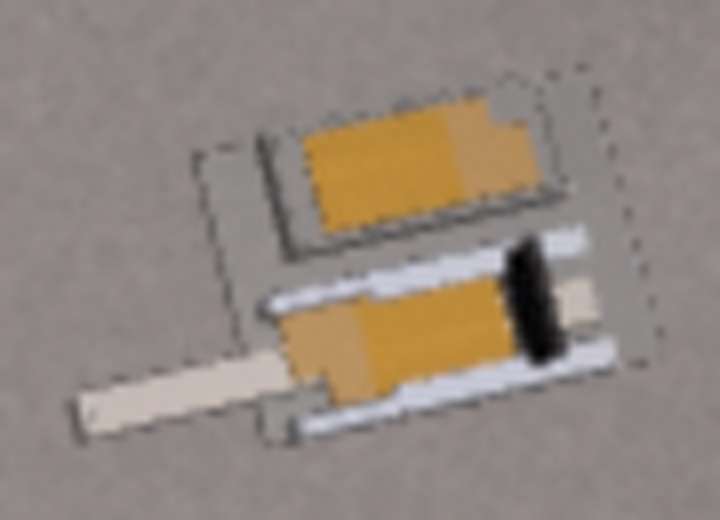

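View pics/cs.png

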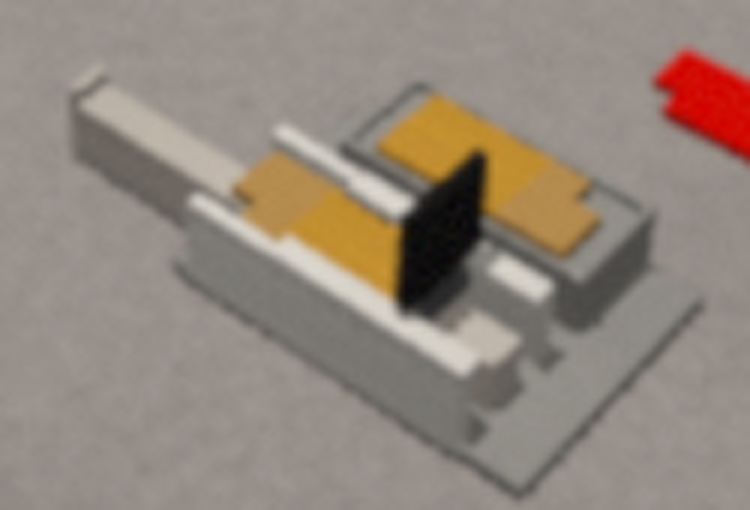

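The crops show the channel plate's frosted end foremost, towards the rib. Its notch is at crop (310,390), on the dispenser −x side, so the plate's x is dispenser +y. Next I fit the dispenser's pose from the foot and wall corners.

```bash
cat > disp.py <<'E'
from h import *
def fit():
    T=[((195,155),85,50,8),((590,68),85,-100,8),((658,362),-25,-100,8),((265,440),-25,50,8),
     ((297,430),-22.5,42,41),((612,350),-22.5,-75,41),((270,305),22.5,42,41),((585,238),22.5,-75,41),((80,415),0,112,36)]
    W=np.array([ray("top",(np.array(p)+.5)/8-.5+np.array([305,205]),z/1e3)[0][:2] for p,x,y,z in T])
    D=np.array([[x,y] for p,x,y,z in T])/1e3
    wc,dc=W.mean(0),D.mean(0);A=D-dc;B=W-wc
    th=np.arctan2((A[:,0]*B[:,1]-A[:,1]*B[:,0]).sum(),(A*B).sum())
    R=np.array([[np.cos(th),-np.sin(th)],[np.sin(th),np.cos(th)]]);o=wc-R@dc
    return th,R,o,((W-o)@R-D)*1e3
if __name__=="__main__":
    th,R,o,e=fit();print(np.degrees(th),o);print(e.round(1).tolist())
    for n,p in dict(behind=(0,-.085),home=(0,0),grip=(0,.07)).items():print(n,(R@p+o).round(4))
    # check in side view
    q=[[-.025,-.1,.008],[.0225,.042,.041],[0,.112,.036],[0,-.046,.086]]
    P=[[*(R@np.array(a[:2])+o),a[2]] for a in q]
    print("side crop px",((proj("side",P)-[240,260])*6).round().tolist())
E
python3 disp.py
```

```text
13.656835755715072 [ 0.50029464 -0.16252528]
[[-0.5, -0.5], [0.0, -0.6], [-0.6, 2.1], [2.5, -1.2], [-0.9, -0.5], [2.7, -0.1], [-0.5, -1.6], [-1.3, -0.6], [-1.4, 3.0]]
behind [ 0.5204 -0.2451]
home [ 0.5003 -0.1625]
grip [ 0.4838 -0.0945]
side crop px [[509.0, 488.0], [269.0, 125.0], [85.0, 79.0], [435.0, 183.0]]
```

```bash
python3 -m creep '[[0.0,0,0,0,0,0,7.8],[0.0,0,0,0,0,0,7.8],[0,0,0,0,0,0,7.8],[0,0,0,0,0,0,7.8],[0,0,0,0,0,0,7.8]]'
```

```text
time_s: 0.6
eef_pos: [0.1263, 0.5606, 0.2307]
ee_rot: [0.439, 0.899, -0.001, 0.0]
force: [0.3, 1.1, -0.9]
finger_gap: 0.0123
finger_force: 0.0
```

```bash
python3 -m creep '[[0.0,0,0,0,0,0,8.1],[0.0,0,0,0,0,0,8.1],[0,0,0,0,0,0,8.1],[0,-0.03,0.03,0,0,0,0],[0,-0.03,0.03,0,0,0,0]]'; python3 -m creep '[[0.0,-0.035,0.025,0,0,0,0],[0.0,-0.04,0.02,0,0,0,0],[0,-0.04,0.02,0,0,0,0],[0,-0.04,0.01,0,0,0,0],[0,-0.04,0.01,0,0,0,0]]'; python3 -m creep '[[0.0,-0.04,0.01,0,0,0,0],[0.0,-0.04,0.01,0,0,0,0],[0,-0.04,0.01,0,0,0,0],[0,-0.04,0.01,0,0,0,0],[0,-0.04,0.01,0,0,0,0]]'; python3 -m creep '[[0.0,-0.045,0.005,0,0,0,0],[0.0,-0.045,0.005,0,0,0,0],[0,-0.045,0.0,0,0,0,0],[0,-0.045,0.0,0,0,0,0],[0,-0.045,0.0,0,0,0,0]]'
cat > where.py <<'E'
from disp import *
from scipy.spatial.transform import Rotation as Ro
th,R,o,_=fit();s=r.state();M=Ro.from_quat(s["ee_rot"]).as_matrix()
print("disp mm",((s["eef_pos"][:2]-o)@R*1e3).round(1),"z",s["eef_pos"][2].round(4),"toolx yaw err",np.degrees(np.arctan2(M[1,0],M[0,0])-th).round(2)-90,"toolz",M[:,2].round(3))
print("force disp",(s["force"][:2]@R).round(2),s["force"][2].round(2),s["finger_gap"],s["time_s"])
E
python3 where.py
```

```text
time_s: 1.1
eef_pos: [0.1989, 0.5168, 0.2307]
ee_rot: [0.615, 0.789, -0.0, 0.0]
force: [0.4, 0.6, 0.1]
finger_gap: 0.0001
finger_force: 0.0
time_s: 1.6
eef_pos: [0.3294, 0.3469, 0.2309]
ee_rot: [0.616, 0.788, -0.0, -0.0]
force: [1.6, -0.1, 0.0]
finger_gap: 0.0
finger_force: 0.0
time_s: 2.1
eef_pos: [0.426, 0.165, 0.2311]
ee_rot: [0.616, 0.788, -0.0, -0.0]
force: [0.5, -0.3, 1.0]
finger_gap: 0.0002
finger_force: 0.0
time_s: 2.6
eef_pos: [0.4897, -0.0511, 0.231]
ee_rot: [0.616, 0.788, -0.0, -0.0]
force: [0.6, -0.2, 0.3]
finger_gap: -0.0004
finger_force: 0.0
disp mm [ 16.  110.8] z 0.231 toolx yaw err 0.3199999999999932 toolz [-0.  0. -1.]
force disp [ 0.56 -0.3 ] 0.35 -0.0003829017584318656 2.6
```

```bash
python3 -m creep '[[0.0,-0.045,-0.004,0,0,0,0],[0.0,-0.045,-0.004,0,0,0,0],[0,-0.045,-0.004,0,0,0,0],[0,-0.045,-0.004,0,0,0,0],[0,-0.022,0,0,0,0,0]]'; python3 -m creep '[[0,0,0,0.04,0,0,0],[0,0,0,0.04,0,0,0],[0,0,0,0.03,0,0,0],[0,0,0,0,0,0,0]]';python3 where.py; python3 - <<'E'
from h import *
t=r.read_camera("top");s=r.read_camera("side")
a=cv2.resize(t[205:270,305:395],(400,289),interpolation=cv2.INTER_CUBIC)
b=cv2.resize(s[230:345,240:365],(400,368),interpolation=cv2.INTER_CUBIC)
c=np.zeros((370,800,3),np.uint8);c[:289,:400]=a;c[:368,400:]=b
cv2.imwrite("pics/beh.png",c[:,:,::-1])
E
```

```text
time_s: 3.1
eef_pos: [0.5228, -0.2528, 0.2307]
ee_rot: [0.617, 0.787, -0.0, -0.0]
force: [-0.1, -0.2, 0.5]
finger_gap: 0.0001
finger_force: 0.0
time_s: 3.5
eef_pos: [0.5197, -0.2469, 0.1159]
ee_rot: [0.616, 0.788, -0.0, -0.005]
force: [-0.2, 0.4, 0.6]
finger_gap: 0.0001
finger_force: 0.0
disp mm [ -1.1 -86.5] z 0.1159 toolx yaw err 0.3100000000000023 toolz [-0.008  0.006 -1.   ]
force disp [-0.14  0.41] 0.6 0.00012742318999035926 3.5
```

View pics/beh.png

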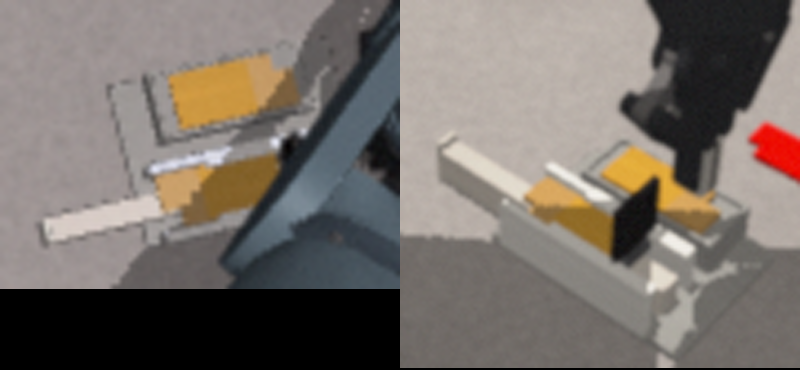

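The side panel shows the fingertips at about (700,190), above and behind the black paddle at (635,220) and in line with it. I'll descend, then push.

```bash
python3 -m creep '[[0,0,0,0.03,0,0,0],[0,0,0,0.025,0,0,0],[0,0.008,0.001,0,0,0,0],[0,0.008,0,0,0,0,0],[0,0.008,0,0,0,0,0]]'; python3 where.py; python3 -m creep '[[0,0.01,0,0,0,0,0],[0,0.01,0,0,0,0,0],[0,0.01,0,0,0,0,0],[0,0.01,0,0,0,0,0],[0,0,0,0,0,0,0]]';python3 where.py
```

```text
time_s: 4.1
eef_pos: [0.5197, -0.2258, 0.0689]
ee_rot: [0.616, 0.788, 0.0, 0.002]
force: [0.4, 0.5, -0.5]
finger_gap: -0.0
finger_force: 0.0
disp mm [  3.9 -66. ] z 0.0689 toolx yaw err 0.35999999999999943 toolz [ 0.003 -0.002 -1.   ]
force disp [0.52 0.42] -0.45 -4.7399227059360515e-05 4.1
time_s: 4.6
eef_pos: [0.5098, -0.187, 0.0682]
ee_rot: [0.615, 0.788, -0.0, 0.002]
force: [0.8, -5.1, 4.8]
finger_gap: 0.0001
finger_force: 2.4
disp mm [  3.5 -26.1] z 0.0682 toolx yaw err 0.4000000000000057 toolz [ 0.003 -0.003 -1.   ]
force disp [-0.43 -5.15] 4.83 0.00011113200372581362 4.6
```

```bash
python3 -m creep '[[0,0.007,-0.001,0,0,0,0],[0,0.006,-0.001,0,0,0,0],[0,0.005,0,0,0,0,0],[0,0.004,0,0,0,0,0],[0,0,0,0,0,0,0]]'; python3 where.py; python3 -m creep '[[0,0.003,0,0,0,0,0],[0,0.002,0,0,0,0,0],[0,0,0,0,0,0,0]]';python3 where.py
```

```text
time_s: 5.1
eef_pos: [0.5037, -0.1672, 0.0681]
ee_rot: [0.616, 0.788, 0.0, 0.003]
force: [4.8, -4.8, 2.3]
finger_gap: -0.0002
finger_force: 3.1
disp mm [ 2.2 -5.4] z 0.0681 toolx yaw err 0.3400000000000034 toolz [ 0.006 -0.003 -1.   ]
force disp [ 3.53 -5.81] 2.28 -0.0002376677784645545 5.1
time_s: 5.4
eef_pos: [0.503, -0.1643, 0.0681]
ee_rot: [0.616, 0.788, -0.0, 0.005]
force: [5.9, -11.9, -2.8]
finger_gap: 0.0
finger_force: 6.2
disp mm [ 2.2 -2.3] z 0.0681 toolx yaw err 0.3299999999999983 toolz [ 0.007 -0.006 -1.   ]
force disp [  2.91 -12.9 ] -2.83 3.8289557211606295e-05 5.4
```

```bash
python3 -m creep '[[0,0.002,0,0,0,0,0],[0,0.001,0,0,0,0,0],[0,0,0,0,0,0,0]]';python3 where.py; python3 -m creep '[[0,-0.03,0,0,0,0,0],[0,-0.04,0,0,0,0,0],[0,-0.015,0,-0.03,0,0,0],[0,0,0,-0.05,0,0,0],[0.06,0,0,-0.05,0,0,0]]';python3 where.py
```

```text
time_s: 5.7
eef_pos: [0.503, -0.164, 0.0683]
ee_rot: [0.616, 0.788, -0.002, 0.007]
force: [7.6, -21.8, -7.7]
finger_gap: 0.0
finger_force: 11.3
disp mm [ 2.2 -2.1] z 0.0683 toolx yaw err 0.3199999999999932 toolz [ 0.009 -0.011 -1.   ]
force disp [  2.21 -23.01] -7.71 4.4504367156128125e-05 5.7
time_s: 6.2
eef_pos: [0.5189, -0.2402, 0.1966]
ee_rot: [0.616, 0.788, 0.0, -0.002]
force: [1.2, -0.5, -0.5]
finger_gap: 0.0132
finger_force: 0.0
disp mm [ -0.2 -79.8] z 0.1966 toolx yaw err 0.28000000000000114 toolz [-0.003  0.003 -1.   ]
force disp [ 1.05 -0.78] -0.52 0.013222705669376143 6.2
```

```bash
python3 -m creep '[[0.06,0.05,0,0,0,0,0],[0.06,0.05,0,0,0,0,0],[0.06,0.05,0,0,0,0,0],[0.06,0.05,0,0,0,0,0],[0.06,0.05,0,0,0,0,0]]';python3 -m creep '[[0.06,0.03,0,0,0,0,0],[0.06,0,0,0,0,0,0]]';python3 where.py;  python3 - <<'E'
from disp import *
t=r.read_camera("top");s=r.read_camera("side")
cv2.imwrite("pics/t1.png",t[:,:,::-1]);cv2.imwrite("pics/s1.png",s[:,:,::-1])
a=cv2.resize(t[205:270,305:395],(400,289),interpolation=cv2.INTER_CUBIC)
b=cv2.resize(s[230:345,240:365],(400,368),interpolation=cv2.INTER_CUBIC)
c=np.zeros((370,800,3),np.uint8);c[:289,:400]=a;c[:368,400:]=b
cv2.imwrite("pics/ej.png",c[:,:,::-1])
th,R,o,_=fit()
m=cv2.inRange(cv2.cvtColor(t,cv2.COLOR_RGB2HSV),(8,90,70),(25,255,255));m[:,:305]=0;m[:,400:]=0
for c in cv2.findContours(m,0,2)[0]:
    if cv2.contourArea(c)>20:
        q=cv2.minAreaRect(c);B=ray("top",cv2.boxPoints(q),.035)[:,:2];print((((B-o)@R)*1e3).round(1).tolist())
E
```

```text
time_s: 6.7
eef_pos: [0.4581, 0.0041, 0.1963]
ee_rot: [0.616, 0.788, 0.0, -0.001]
force: [0.5, 0.1, -0.3]
finger_gap: 0.0598
finger_force: 0.0
time_s: 6.9
eef_pos: [0.4504, 0.0348, 0.1961]
ee_rot: [0.614, 0.789, 0.0, -0.001]
force: [-0.1, 0.4, -0.2]
finger_gap: 0.0599
finger_force: 0.0
disp mm [ -1.9 203.5] z 0.1961 toolx yaw err 0.6099999999999994 toolz [-0.001  0.002 -1.   ]
force disp [0.03 0.44] -0.15 0.059865796611503035 6.9
[[17.5, 94.3], [19.7, 16.1], [-17.6, 15.9], [-19.7, 93.7]]
[[79.2, 14.3], [81.7, -65.6], [44.4, -65.5], [42.1, 14.1]]
```

View pics/ej.png

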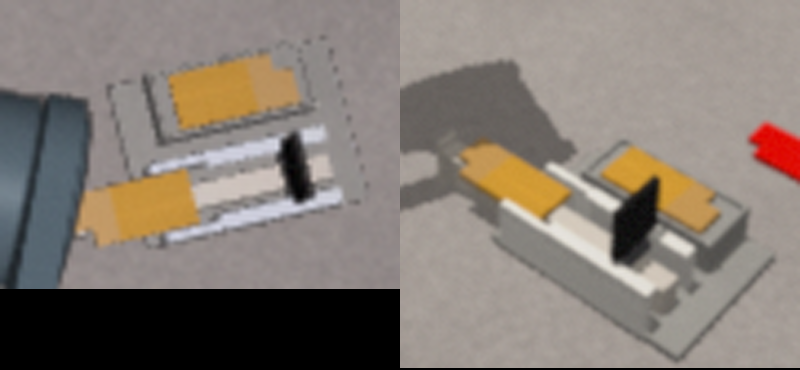

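Left panel: the plate is out on the rib at (135,208), the paddle is back at rest, and the shelf plate is undisturbed. The side view shows the notched end at (470,155), outermost. I'll go above the plate to grip.

```bash
python3 -m creep '[[0.06,-0.045,0.0,0,0,0,0],[0.06,-0.045,0.001,0,0,0,0],[0.06,-0.043,0.001,0,0,0,0],[0.06,0,0,0.04,0,0,-0.3],[0.06,0,0,0.04,0,0,-0.3]]'; python3 -m creep '[[0.06,0,0,0.04,0,0,0],[0.06,0,0,0.01,0,0,0],[0.06,0,0,0,0,0,0]]';python3 where.py
```

```text
time_s: 7.5
eef_pos: [0.4877, -0.1013, 0.1164]
ee_rot: [0.613, 0.79, 0.0, 0.002]
force: [0.6, -0.1, -0.4]
finger_gap: 0.0599
finger_force: 0.0
time_s: 7.8
eef_pos: [0.4851, -0.098, 0.0649]
ee_rot: [0.612, 0.791, -0.0, -0.002]
force: [-0.6, -0.5, -1.2]
finger_gap: 0.0599
finger_force: 0.0
disp mm [ 0.4 66.3] z 0.0649 toolx yaw err 0.8499999999999943 toolz [-0.004  0.002 -1.   ]
force disp [-0.71 -0.3 ] -1.23 0.05985537259221237 7.8
```

```bash
python3 - <<'E'
from h import *
s=r.read_camera("side")
cv2.imwrite("pics/above.png",cv2.resize(s[230:345,220:345],(750,600),interpolation=cv2.INTER_CUBIC)[:,:,::-1])
E
```

```text
(no output)
```

View pics/above.png

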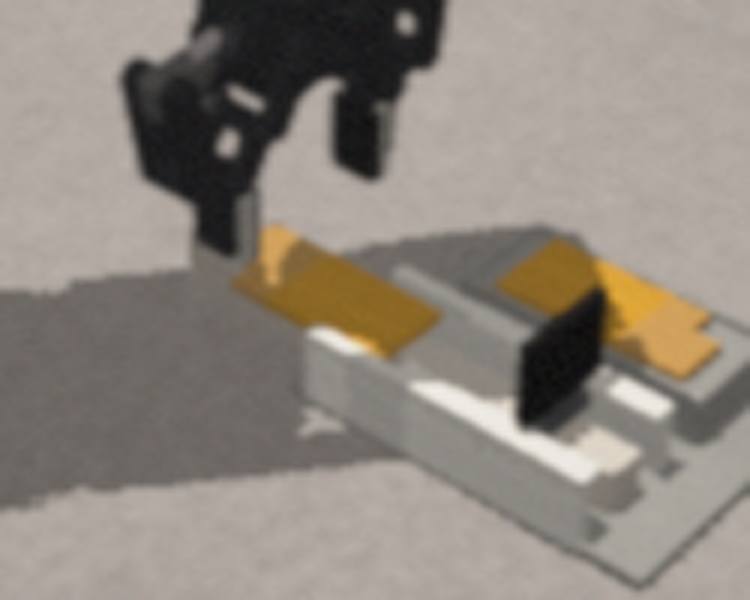

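Side view: the fingers, at (220,215) and (365,150), straddle the plate's sides and stand clear of the walls. I'll descend and grip.

```bash
python3 -m creep '[[0.06,0.003,0,0.02,0,0,0.4],[0.06,0,0,0.02,0,0,0.4],[0.06,0,0,0.01,0,0,0],[0.06,0,0,0,0,0,0]]';python3 where.py
```

```text
time_s: 8.25
eef_pos: [0.486, -0.0949, 0.0168]
ee_rot: [0.617, 0.787, 0.0, 0.0]
force: [-0.3, 0.9, 0.8]
finger_gap: 0.0599
finger_force: 0.0
disp mm [ 2.1 69.1] z 0.0168 toolx yaw err 0.15000000000000568 toolz [ 0. -0. -1.]
force disp [-0.05  0.94] 0.76 0.05989825069666425 8.25
```

```bash
python3 -m creep '[[0.04,0,-0.002,0.003,0,0,0],[0.03,0,0,0,0,0,0],[0.03,0,0,0,0,0,0],[0.03,0,0,0,0,0,0],[0.03,0,0,0,0,0,0]]';python3 where.py
```

```text
time_s: 8.75
eef_pos: [0.4845, -0.0956, 0.0145]
ee_rot: [0.617, 0.787, 0.0, 0.001]
force: [-1.8, 0.6, 7.3]
finger_gap: 0.0345
finger_force: 59.8
disp mm [ 0.4 68.7] z 0.0145 toolx yaw err 0.14000000000000057 toolz [ 0.002 -0.001 -1.   ]
force disp [-1.6   1.02] 7.26 0.0344957557881157 8.75
```

```bash
python3 -m creep '[[0.02,0,0,-0.01,0,0,0],[0.02,0,0,-0.03,0,0,0],[0.02,0,0,-0.04,0,0,0],[0.02,0,0,-0.05,0,0,0],[0.02,0,0,-0.04,0,0,0]]';python3 where.py; python3 - <<'E'
from h import *
a=cv2.resize(r.read_camera("top")[190:290,270:410],(420,300),interpolation=cv2.INTER_CUBIC)
b=cv2.resize(r.read_camera("side")[170:330,200:360],(380,380),interpolation=cv2.INTER_CUBIC)
c=np.zeros((380,800,3),np.uint8);c[:300,:420]=a;c[:,420:]=b
cv2.imwrite("pics/lift.png",c[:,:,::-1])
E
```

```text
time_s: 9.25
eef_pos: [0.4838, -0.0951, 0.1865]
ee_rot: [0.617, 0.787, 0.0, 0.001]
force: [0.9, -0.5, -1.5]
finger_gap: 0.0344
finger_force: 60.1
disp mm [-0.1 69.4] z 0.1865 toolx yaw err 0.14000000000000057 toolz [ 0.002 -0.001 -1.   ]
force disp [ 0.74 -0.65] -1.53 0.034425062620325894 9.25
```

View pics/lift.png

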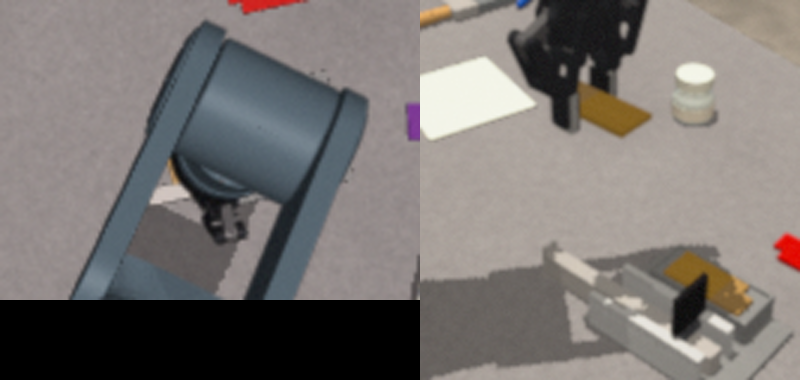

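The plate is held level at (615,110) in the right panel, with the dispenser and the other plate undisturbed. Next I yaw about tool z so the label end points away from the base.

```bash
python3 -m creep '[[0.02,0,0,0,0,0,8.5],[0.02,0,0,0,0,0,8.5],[0.02,0,0,0,0,0,8.5],[0.02,0,0,0,0,0,8.5],[0.02,0,0,0,0,0,8.5]]';python3 -m creep '[[0.02,0,0,0,0,0,8.5],[0.02,0,0,0,0,0,8.5],[0.02,0,0,0,0,0,8.5],[0.02,0,0,0,0,0,8.5],[0.02,0,0,0,0,0,0]]'
cat > tgt.py <<'E'
from h import *
from scipy.spatial.transform import Rotation as Ro
s=r.state();M=Ro.from_quat(s["ee_rot"]).as_matrix();x=M[:,0]
d=np.array([x[0],x[1]])/np.hypot(x[0],x[1])
t=np.r_[np.array([.5437,.2785])+.0123*d,.094]
print("yaw",np.degrees(np.arctan2(d[1],d[0])).round(1),"slope",np.degrees(np.arcsin(x[2])).round(2),"roll y_z",M[2,1].round(3),"pos",s["eef_pos"].round(4),"go tool",((t-s["eef_pos"])@M).round(4),"world",(t-s["eef_pos"]).round(4),s["joints"].round(2),s["finger_gap"].round(4),s["time_s"])
E
python3 tgt.py
```

```text
time_s: 9.85
eef_pos: [0.483, -0.0948, 0.1827]
ee_rot: [0.862, 0.507, -0.0, -0.001]
force: [0.1, -0.6, -1.8]
finger_gap: 0.0345
finger_force: 60.1
time_s: 10.35
eef_pos: [0.4831, -0.0949, 0.1827]
ee_rot: [0.972, 0.235, -0.0, -0.0]
force: [0.4, 1.0, -1.2]
finger_gap: 0.0344
finger_force: 60.1Traceback (most recent call last):
  File "tgt.py", line 6, in <module>
    print("yaw",np.degrees(np.arctan2(d[1],d[0])).round(1),"slope",np.degrees(np.arcsin(x[2])).round(2),"roll y_z",M[2,1].round(3),"pos",s["eef_pos"].round(4),"go tool",((t-s["eef_pos"])@M).round(4),"world",(t-s["eef_pos"]).round(4),s["joints"].round(2),s["finger_gap"].round(4),s["time_s"])
                                                                                                                                                                                                                                                              ^^^^^^^^^^^^^^^^^^^^^
AttributeError: 'float' object has no attribute 'round'
```

```bash
sed -i 's/s\["finger_gap"\].round(4)/s["finger_gap"]/' tgt.py; python3 -m creep '[[0.02,0.02,-0.025,0,0,0,0],[0.02,0.026,-0.034,0,0,0,0],[0.02,0.026,-0.034,0,0,0,0],[0.02,0.026,-0.034,0,0,0,0],[0.02,0.026,-0.034,0,0,0,0]]';python3 -m creep '[[0.02,0.026,-0.034,0,0,0,0],[0.02,0.026,-0.034,0,0,0,0],[0.02,0.026,-0.034,0,0,0,0],[0.02,0.02,-0.025,0,0,0,0],[0.02,0,0,0,0,0,0]]';python3 -m creep '[[0.02,0,0,0,0,8,0],[0.02,0,0,0,0,8,0],[0.02,0,0,0,0,8,0],[0.02,0,0,0,0,8,0],[0.02,0,0,0,0,8,0]]'; python3 -m creep '[[0.02,0,0,0,0,0,0],[0.02,0,0,0,0,0,0]]';python3 tgt.py
```

```text
time_s: 10.85
eef_pos: [0.5198, 0.1065, 0.183]
ee_rot: [0.971, 0.238, -0.0, -0.0]
force: [-0.5, -0.6, -1.4]
finger_gap: 0.0342
finger_force: 60.1
time_s: 11.35
eef_pos: [0.5485, 0.2664, 0.1828]
ee_rot: [0.971, 0.24, 0.0, -0.001]
force: [0.4, 0.1, -1.8]
finger_gap: 0.0345
finger_force: 60.2
time_s: 11.85
eef_pos: [0.5482, 0.2619, 0.1835]
ee_rot: [0.913, 0.224, 0.331, -0.079]
force: [0.2, 1.9, -0.3]
finger_gap: 0.0345
finger_force: 60.2
time_s: 12.05
eef_pos: [0.5486, 0.2624, 0.183]
ee_rot: [0.915, 0.223, 0.327, -0.08]
force: [-0.3, -1.0, -1.2]
finger_gap: 0.0344
finger_force: 60.2
yaw 27.4 slope 39.37 roll y_z -0.001 pos [0.5486 0.2624 0.183 ] go tool [-0.0446 -0.0165  0.0786] world [ 0.006   0.0217 -0.089 ] [ 0.14 -0.05  2.12  0.5   0.46  0.85] 0.034443046262397026 12.05
```

```bash
python3 -m creep '[[0.02,-0.011,-0.004,0.019,0,0.6,0],[0.02,-0.011,-0.004,0.02,0,0,0],[0.02,-0.011,-0.004,0.02,0,0,0],[0.02,-0.011,-0.004,0.019,0,0,0],[0.02,0,0,0,0,0,0]]';python3 -m creep '[[0.02,0,0,0,0,0,0],[0.02,0,0,0,0,0,0]]';python3 tgt.py
```

```text
time_s: 12.55
eef_pos: [0.5564, 0.2862, 0.0933]
ee_rot: [0.913, 0.223, 0.331, -0.083]
force: [0.2, -0.1, -1.6]
finger_gap: 0.0344
finger_force: 60.2
time_s: 12.75
eef_pos: [0.5579, 0.2856, 0.0974]
ee_rot: [0.912, 0.223, 0.335, -0.082]
force: [-0.3, -0.0, -0.2]
finger_gap: 0.0341
finger_force: 60.2
yaw 27.4 slope 40.32 roll y_z -0.0 pos [0.5579 0.2856 0.0974] go tool [-0.0049 -0.0003  0.0003] world [-0.0033 -0.0014 -0.0034] [0.19 0.17 2.12 0.86 0.25 0.5 ] 0.034096958288179775 12.75
```

```bash
python3 -m creep '[[0.02,-0.003,0,0,0,0,0],[0.02,0,0,0,0,0,0],[0.02,0,0,0,0,0,0],[0.02,0,0,0,0,0,0],[0.02,0,0,0,0,0,0]]';python3 tgt.py; python3 - <<'E'
from h import *
t=r.read_camera("top");s=r.read_camera("side")
a=cv2.resize(t[160:300,150:290],(400,400),interpolation=cv2.INTER_CUBIC)
b=cv2.resize(s[110:250,140:280],(400,400),interpolation=cv2.INTER_CUBIC)
cv2.imwrite("pics/hold.png",np.hstack([a,b])[:,:,::-1])
E
```

```text
time_s: 13.25
eef_pos: [0.5541, 0.284, 0.0936]
ee_rot: [0.912, 0.222, 0.334, -0.082]
force: [-0.3, 0.1, -1.1]
finger_gap: 0.0344
finger_force: 60.2
yaw 27.3 slope 40.19 roll y_z -0.001 pos [0.5541 0.284  0.0936] go tool [ 0.0006  0.0001 -0.    ] world [0.0005 0.0001 0.0004] [0.18 0.17 2.13 0.88 0.25 0.48] 0.03440067208026547 13.25
```

View pics/hold.png

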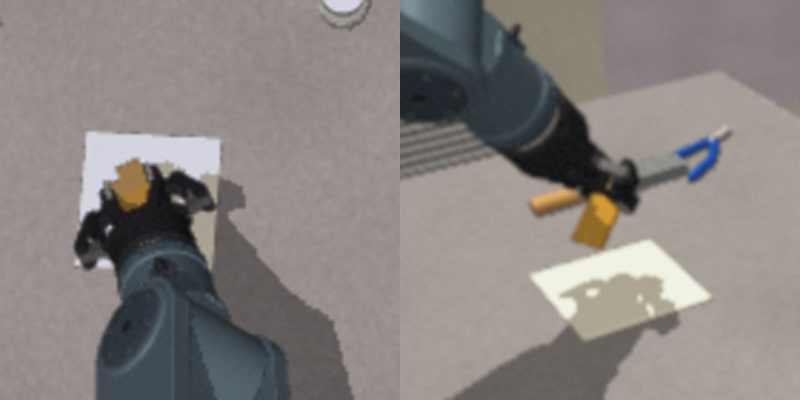

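The top panel shows the notched frosted end at (128,165), outermost over the pad. The side panel shows the plain end hanging lowest at (595,240). I'll check the plate's slope in the grip by projecting its lower edge.

```bash
python3 - <<'E'
from h import *
from scipy.spatial.transform import Rotation as Ro
s=r.state();M=Ro.from_quat(s["ee_rot"]).as_matrix();x,y,z=M.T
C=s["eef_pos"]-.0205*z-.0095*x
print("mid",C.round(3)); P=[C-.04*x+.018*y,C-.04*x-.018*y,C+.04*x+.018*y,C+.028*x-.018*y]
print("side",((proj("side",P)-[140,110])*400/140+[400,0]).round(),"top",((proj("top",P)-[150,160])*400/140).round())
E
```

```text
mid [0.536 0.275 0.103]
side [[600. 244.]
 [570. 235.]
 [634. 170.]
 [599. 173.]] top [[170. 218.]
 [136. 234.]
 [136. 153.]
 [107. 180.]]
```

The projections match the picture to within about 2 camera pixels, so the slope is right.

```bash
python3 -c "
from cell import r
print(r.hand_in())"
```

```text
the job is handed in; nothing more can be done
None
```

I pushed the plunger fully home and the plate came out. I handed the job in at about 13 s, with the plate held steady about 10 cm above the middle of the pad, face up at about 40° with the notched label end uppermost.

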